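# Pin the clamshell medal jig and hold it shut

## Task

The brass medal already lies in the aluminium clamshell jig: swing the jig's lid down over it, then take the locking pin from its stand and push it down through the hole in the lid into the hole in the base. The jig's sprung bed pushes the lid back open, so press the pin fully home until its collar holds the lid fully shut, and finish while still holding the pin pressed down: do not let go. Leave the bottle, the cup and the jar alone.

Things in the scene. Friction and masses are not known exactly. Their poses are not given: they have to be found in the camera images.
- jig: Clamshell jig, fixed to the table. Bare aluminium base 150 (x) x 100 (y) x 30 (z) mm; origin at the centre of its underside, on the table (z = 0); z up. Hinge at its -x end, pin hole near its +x end, square recess for the medal between. Its yaw differs from start to start by up to about 25 degrees either way
- lid (a joint): Lid angle, rad: 0 = fully shut on the base, 1.57 = upright over the hinge, at most 1.9; starts at 1.1 to 1.65. The stiff hinge (0.15 N m friction) keeps it where it is left, but near shut it meets the medal on the sprung bed: unpressed it rests ajar at about 0.07 rad (8 mm gap at the pin hole). Pressing it fully shut takes 6 to 9 N at the pin hole
- hinge_axis (a point): Middle of the lid's hinge axis: 62 mm towards -x from the jig's centre, 34 mm above the table (mid-thickness of the lid). The axis runs along the jig's y
- lid_edge (a point): Middle of the free edge of the lid, mid-thickness. The lid is an aluminium plate 122 x 96 x 8 mm, reaching from 10 to 132 mm from the hinge axis, rubber pad below its middle. Its outer face (the top when shut) looks to the jig's -x when upright. The point's x axis points from hinge to free edge, z out of the outer face
- lid_hole (a point): Centre of the 12 mm round hole in the lid, on the lid's outer face, 114 mm from the hinge axis (18 mm from the free edge); z axis out of the outer face
- base_hole (a point): Mouth of the 10 mm round hole through the base, at the top face of the base, 52 mm towards +x from the jig's centre, 30 mm above the table. The lid's hole lies over it when the lid is shut
- nest (a point): Centre of the square recess (49 mm) in the base, on its sprung grey bed at rest, 5 mm below the base's top face
- medal: Brass four-leaf clover medal, 39 x 39 mm over its leaves (46 mm corner to corner), 5 mm thick, 40 g, loose in the recess; origin at the centre of its underside. On the bed at rest its top is flush with the base's top. The bed sinks 3 mm when the lid is fully shut and pushes back with 12 to 15 N
- stand: Dark steel block 56 x 56 x 40 mm, fixed to the table, with a 12 mm hole in the middle of its top that holds the pin upright; origin at the centre of its underside. Jig and stand may swap sides of the table
- pin: Locking pin, 60 g, upright in the stand; origin at its foot, z up along it. From the origin: steel shank 8 mm diameter to 34 mm, collar 22 mm diameter from 34 to 39 mm, round aluminium grip 16 mm diameter from 39 to 75 mm (top). In the stand the collar rests on the block, origin 6 mm above the table. Fully home in the shut jig its collar lies on the lid, origin 4 mm above the table
- pin_collar (a point): Centre of the underside of the pin's collar, 34 mm above its foot
- squeeze_bottle: White bottle, 56 mm diameter, 150 mm tall, bystander; origin at its underside
- cup: Green plastic cup, 68 mm rim diameter, 75 mm tall, bystander; origin at its underside
- jar: White jar, 60 mm diameter, 65 mm tall, bystander; origin at its underside

How it is judged:
On the way, in this order (a step that is already met when the one before it is completed fails the run):
1. the lid is swung down over the medal while the pin is still out of the jig (value of joint lid below 0.14 rad and horizontal distance between pin and base_hole above 0.05 m), for 0.2 s.
2. the pin's foot is through the lid and in the base's hole (z of pin in the frame of jig below 0.024 m and horizontal distance between pin and base_hole below 0.004 m and value of joint lid below 0.14 rad), for 0.1 s.
At the end, for the whole second after the job is handed in: Lid within 0.02 rad of shut; pin upright (0.1 rad) in the base hole (4 mm), its foot under 7.5 mm above the level of the base's underside; fingers touch the pin (over 1 N), it presses the lid (over 2.5 N); medal in its recess (8 mm) (value of joint lid below 0.02 rad and z of pin in the frame of jig below 0.0075 m and horizontal distance between pin and base_hole below 0.004 m and angle between the z axis of pin and the z axis of jig, either way round below 0.1 rad and contact force between pin and lid above 2.5 N and contact force between the fingers and pin above 1 N and horizontal distance between medal and nest below 0.008 m); the arm keeps its last pose, push and grip.
It fails at once if the bottle is pushed away or knocked over (distance of squeeze_bottle from where it was at the start of the episode above 0.03 m or angle between squeeze_bottle's own z axis and vertical above 0.5 rad).
It fails at once if the cup is pushed away or knocked over (distance of cup from where it was at the start of the episode above 0.03 m or angle between cup's own z axis and vertical above 0.5 rad).
It fails at once if the jar is pushed away or knocked over (distance of jar from where it was at the start of the episode above 0.03 m or angle between jar's own z axis and vertical above 0.5 rad).
It also fails if it takes over 58 s, if anything falls off the work surface, if the arm or the gripper's body presses on something with over 40 N, if the wrist force passes 120 N, or if a joint passes its speed limit or range.

## Robot

A 6-joint arm with a two-finger parallel gripper is mounted at the origin on the work surface. World frame = base frame: x ahead of the robot, y to its left, z up, the work surface at z = 0. Lengths are in m, angles in rad, forces in N, time in s.
With the tool pointing down it reaches from about 0.35 to 0.85 m from the base axis. Payload 8.1 kg.
Tool frame: the origin (TCP) lies midway between the tips of the shut fingers; the grasp point (between the pads) lies 19 mm behind it; z points along the fingers, y is the direction in which the jaws open and shut (so a half turn about z gives the same grasp; the last joint's range is limited). The gripper opens to 85 mm and grips with 20 to 120 N. Pads are 22 mm wide; open, the fingers measure 114 mm over their backs; the gripper's body (76 mm by 85 mm) begins 54 mm behind the grasp point. The pads swing forward as they close: fully open they stand 13 mm farther back than shut.
Start: joints at [-1.197, 0.13, 1.488, -0, 1.523, -0.085], TCP at [0.266, -0.538, 0.231] pointing down, gripper open.
Joint ranges: [-2.96, 2.96], [-0.89, 2.26], [0.02, 2.5], [-1.34, 4.48], [0, 2.73], [-2.66, 2.66]. Speed limits (rad/s): [2.39, 2.39, 2.79, 3.14, 3.14, 3.14].

## Interface

Orientations are given as a rotation vector (axis times angle).
In Python, from bench import robot gives the robot as it stands.
- The arm moves only by the shell command python3 -m creep 'ROWS' [FORCE]. ROWS is JSON, a list of rows, each a list of 3 entries, a list of its own where there are three numbers: the shift along the tool's x, y, z in m, then the turn, a rotation vector about the tool's x, y, z in rad, then the finger opening in m, from 0 to 0.0854. In form: [[[dx, dy, dz], [ax, ay, az], claw], ...]. A call has 1 to 8 rows; each row is the pose to reach, as a shift and turn from the pose measured when the call began, along the tool's axes at that moment; what a row does not reach only later rows make up. A row lasts 1/10 s, in which the tool goes at most 50 mm and 8.59 degrees, less where a joint would pass 70% of its speed; a pose out of reach is approached as far as the arm can. A call with a gripper value outside its range is refused whole. The fingers move at their own pace and stop on an object; FORCE is the grip in N (left out, the last holds). Time passes only in rows, so rows that repeat a pose let the fingers close. It gives the time, the measured TCP pose, the force and the opening at its end, in the units of the state.
- robot.state(): the state, without advancing time (a new reading comes with each control period).
- robot.snapshot(name): name is "scene" or "top" or "wrist"; returns a dict with "color" (400x640x3 uint8, red, green, blue), "camera_matrix" (3x3 intrinsics, pixels), "dist" ([k1, k2, p1, p2, k3] as OpenCV has them; the pictures are not rectified), "origin" and "orientation" of the camera in the world. Camera axes: x right, y up, looking along -z (the intrinsics and any distortion apply to the point x, -y, -z); pixel columns grow to the right and rows downward; lengths in m; the calibration is good to about 2 mm. A picture is of the moment at which its call begins. There is no depth.
- robot.close_job(): hands the job in, once; it reports no verdict.
The state is a dict: "time_s": time; "joint_pos": joint angles; "qd": joint speeds; "joint_efforts": joint torques, N m; "position": TCP position; "tool_rot": TCP orientation; "contact_force": force on the tool from outside, world axes, zero at the start; "ft_torque": the same for the moment, N m; "width": finger opening in m.
Only numpy, scipy, OpenCV 4.12 (cv2) and the standard library are available. Lean on these libraries where they do the work, as an engineer would, in place of code of your own. Each camera call takes 0.05 s, during which the arm holds its last target.

## Working session

There is one attempt and no reset: what is moved stays moved. The work goes in short steps, Python scripts to look and compute and a shell command to move; the robot and the scene stay as the last step left them, time stands still between calls to the robot, and variables do not carry over. Pictures are saved under pics/ and viewed, and the job is handed in when it is done.

```bash
ls; mkdir -p pics
python3 - <<'E'
from bench import robot
import cv2,pickle
print(robot.state())
for n in("scene","top","wrist"):
    s=robot.snapshot(n); cv2.imwrite(f"pics/{n}0.png",s["color"][:,:,::-1]); pickle.dump(s,open(f"{n}0.pkl","wb"))
    print(n,s["camera_matrix"],s["dist"],s["origin"],s["orientation"])
E
```

```text
pics
{'time_s': 0.0, 'joint_pos': array([-1.19739571e+00,  1.31178793e-01,  1.48929772e+00,  1.81727940e-05,
        1.52296261e+00, -8.53874727e-02]), 'qd': array([-0.00015297, -0.00191732,  0.00104805, -0.00031342,  0.00072378,
        0.00069533]), 'joint_efforts': array([-2.36308770e-04, -5.69393599e+01, -5.00557995e+01, -2.39529118e-04,
        1.44996378e-02,  6.17569782e-06]), 'position': array([ 0.26555031, -0.53742846,  0.23022376]), 'tool_rot': array([-3.05751490e+00, -7.13941379e-01,  3.87795282e-04]), 'contact_force': array([-0.05505389, -0.02995066, -0.47566581]), 'ft_torque': array([ 0.03758572, -0.0074113 ,  0.00773129]), 'width': 0.08576749571199291}
scene [[469.68555496   0.         325.88616026]
 [  0.         469.68555496 200.60176174]
 [  0.           0.           1.        ]] [0.00093712 0.         0.         0.         0.        ] [ 1.35667489 -0.07054741  1.07205174] [0.51010344 0.45986528 1.45620733]
top [[411.10351815   0.         321.82361745]
 [  0.         411.10351815 199.05122578]
 [  0.           0.           1.        ]] [-0.0900513  0.         0.         0.         0.       ] [0.40842961 0.01573615 1.02814863] [ 0.17920891 -0.20041421 -1.72900517]
wrist [[295.94204979   0.         320.96940378]
 [  0.         295.94204979 198.25785584]
 [  0.           0.           1.        ]] [-0.04811935  0.          0.          0.          0.        ] [ 0.32786623 -0.50755897  0.37301437] [-0.2432757   0.15316216 -1.10659406]
```

View pics/scene0.png

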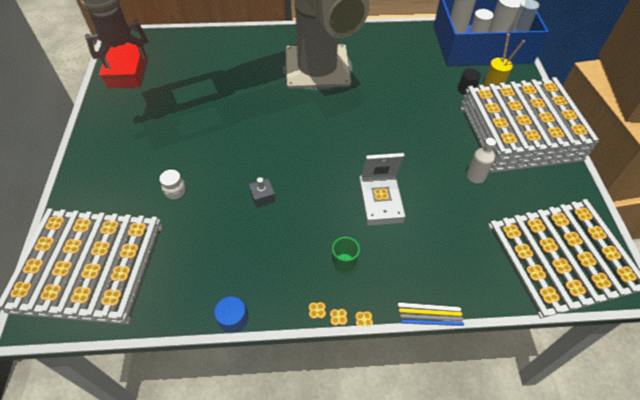

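View pics/top0.png

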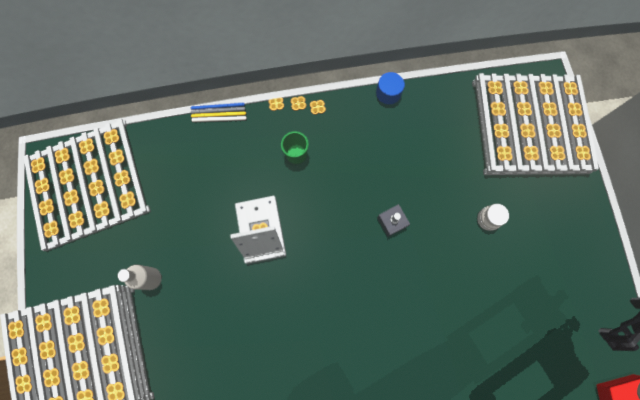

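View pics/wrist0.png

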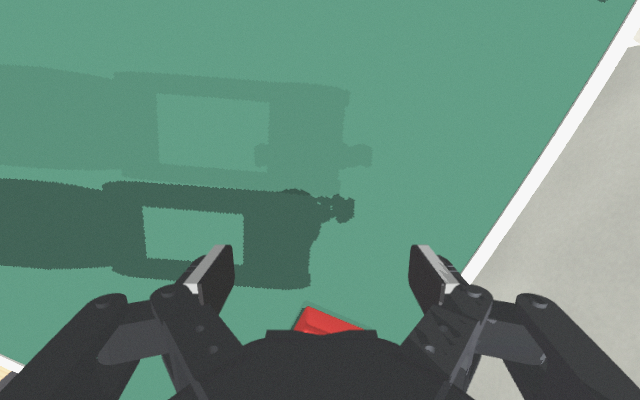

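The scene view shows the jig at about (382,195) with its lid near upright, the stand with its pin at (262,190), the cup at (345,250), the jar at (172,185) and the bottle at (480,165). I'll zoom in on these.

```bash
cat > h.py <<'E'
import numpy as np,cv2,pickle
from scipy.spatial.transform import Rotation as R
F=np.diag([1,-1,-1.])
def rt(s):
    Rc=R.from_rotvec(s["orientation"]).as_matrix()@F  # cv cam -> world
    Rw=Rc.T; return Rw,-Rw@np.array(s["origin"])
def proj(s,P):
    Rw,t=rt(s); p,_=cv2.projectPoints(np.atleast_2d(np.array(P,float)),cv2.Rodrigues(Rw)[0],t,s["camera_matrix"],np.array(s["dist"]))
    return p[:,0]
def back(s,uv,z):
    uv=np.atleast_2d(np.array(uv,float)); n=cv2.undistortPoints(uv[:,None],s["camera_matrix"],np.array(s["dist"]))[:,0]
    Rw,_=rt(s); d=np.c_[n,np.ones(len(n))]@Rw; o=np.array(s["origin"])
    z=np.broadcast_to(z,len(d)); return o+d*((z-o[2])/d[:,2])[:,None]
def jigT(x,y,yaw,lid):
    J=np.eye(4);J[:3,:3]=R.from_euler('z',yaw).as_matrix();J[:3,3]=[x,y,0]
    L=np.eye(4);L[:3,:3]=R.from_euler('y',-lid).as_matrix();L[:3,3]=[-.062,0,.034]
    return J,J@L
def ap(T,P): return np.atleast_2d(P)@T[:3,:3].T+T[:3,3]
def crop(s,u0,v0,u1,v1,k,name):
    im=cv2.resize(s["color"][v0:v1,u0:u1,::-1],None,fx=k,fy=k,interpolation=cv2.INTER_CUBIC); cv2.imwrite("pics/"+name,im)
E
python3 - <<'E'
from h import *
t=pickle.load(open("top0.pkl","rb"));s=pickle.load(open("scene0.pkl","rb"))
a=lambda im,u0,v0,u1,v1,k:cv2.resize(im["color"][v0:v1,u0:u1,::-1],None,fx=k,fy=k,interpolation=cv2.INTER_CUBIC)
cv2.imwrite("pics/c1.png",np.hstack([a(t,215,180,315,280,4),a(s,340,140,440,240,4)]))
cv2.imwrite("pics/c2.png",np.hstack([a(t,360,180,420,240,6),a(s,230,160,290,220,6)]))
print(back(t,[260,212],.03),back(t,[393,220],.04),back(s,[262,190],.04))
for n,p in dict(bottle=(145,278),cup=(295,150),jar=(490,216)).items(): print(n,back(t,p,0.0))
E
```

```text
[[0.63959595 0.13936589 0.03      ]] [[ 0.56304598 -0.18031082  0.04      ]] [[ 0.5686986  -0.18232165  0.04      ]]
bottle [[0.52662258 0.4537705  0.        ]]
cup [[0.79768171 0.02932928 0.        ]]
jar [[ 0.53677307 -0.43908106  0.        ]]
```

View pics/c1.png

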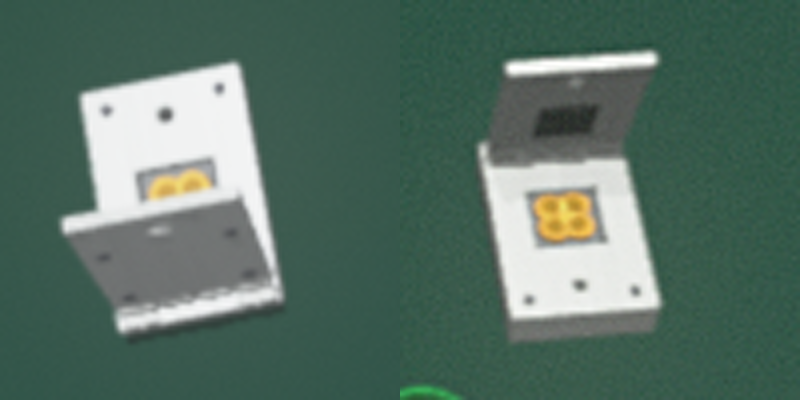

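View pics/c2.png

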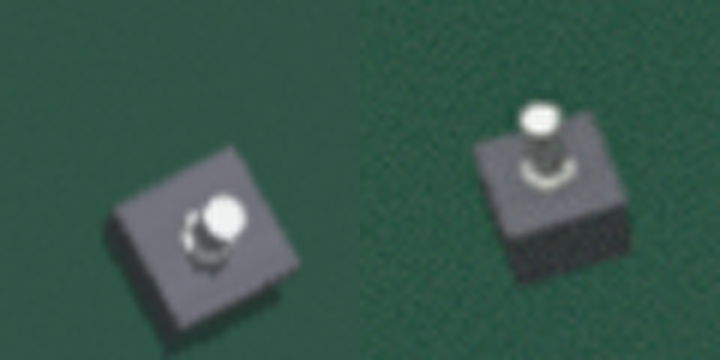

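```bash
cat > fit.py <<'E'
from h import *
from scipy.optimize import least_squares
t=pickle.load(open("top0.pkl","rb"));s=pickle.load(open("scene0.pkl","rb"))
g=lambda c,o:[(c[0]+.5)/4-.5+o[0],(c[1]+.5)/4-.5+o[1]]
T=[((80,95),(75,50,30),0),((240,63),(75,-50,30),0),((165,114),(52,0,30),0),((62,217),(132,48,-4),1),((238,191),(132,-48,-4),1)]
S=[((113,318),(75,-50,30),0),((260,304),(75,50,30),0),((180,285),(52,0,30),0),((107,62),(132,-48,4),1),((255,52),(132,48,4),1),((110,77),(132,-48,-4),1),((257,65),(132,48,-4),1),((82,147),(-75,-50,30),0)]
def res(p,full=0):
    J,L=jigT(*p);r=[]
    for cam,D,o in((t,T,(215,180)),(s,S,(340,140))):
        for c,P,l in D:
            r.append(proj(cam,ap(L if l else J,np.array(P)/1000.))[0]-g(c,o))
    return np.array(r) if full else np.ravel(r)
f=least_squares(res,[.62,.14,0.1,1.5],loss='soft_l1')
if __name__=="__main__":
    print(f.x,np.degrees(f.x[2:]));print(res(f.x,1).round(2))
    J,L=jigT(*f.x);print("basehole",ap(J,[.052,0,.03]),"edge",ap(L,[.132,0,0]))
    g6=lambda c,o:[(c[0]+.5)/6-.5+o[0],(c[1]+.5)/6-.5+o[1]]
    print("pin top",back(t,g6((225,217),(360,180)),.081),back(s,g6((180,119),(230,160)),.081))
    c=[(115,212),(232,148),(300,265),(182,330)];print(b:=back(t,[g6(q,(360,180)) for q in c],.04),b.mean(0))
    c=[(112,150),(230,115),(268,203),(150,236)];print(b:=back(s,[g6(q,(230,160)) for q in c],.04),b.mean(0))
E
python3 fit.py
```

```text
[0.59854772 0.14616392 0.03101422 1.32825252] [ 1.77698369 76.10326377]
[[ 0.42 -0.02]
 [-0.38  0.31]
 [ 0.22  0.19]
 [-0.11  0.87]
 [-0.06 -1.28]
 [-0.15  0.27]
 [ 0.07  1.03]
 [ 0.18  0.08]
 [ 0.23  0.24]
 [ 0.02  0.35]
 [-0.14 -0.73]
 [-0.01 -0.14]
 [-0.18 -0.75]]
basehole [[0.65052271 0.1477764  0.03      ]] edge [[0.56826509 0.14522443 0.16213638]]
pin top [[ 0.56495705 -0.18375841  0.081     ]] [[ 0.56395839 -0.18484899  0.081     ]]
[[ 0.58136094 -0.14832987  0.04      ]
 [ 0.59957624 -0.20124203  0.04      ]
 [ 0.54704452 -0.21856338  0.04      ]
 [ 0.52905595 -0.16557738  0.04      ]] [ 0.56425941 -0.18342816  0.04      ]
[[ 0.54772281 -0.22055158  0.04      ]
 [ 0.53006619 -0.16638445  0.04      ]
 [ 0.58230395 -0.14876753  0.04      ]
 [ 0.59794511 -0.20192149  0.04      ]] [ 0.56450951 -0.18440626  0.04      ]
```

```bash
cat > go.py <<'E'
# go.py x y z [az_deg]: shift/turn in tool axes to reach, tool down, tool x at azimuth
import sys
from h import *
from bench import robot
st=robot.state();Rt=R.from_rotvec(st["tool_rot"]);p=np.array(st["position"])
az=np.radians(float(sys.argv[4]) if len(sys.argv)>4 else 90)
x=np.array([np.cos(az),np.sin(az),0]);z=np.array([0,0,-1.]);D=R.from_matrix(np.c_[x,np.cross(z,x),z])
print("t",round(st["time_s"],2),"p",p.round(4),"w",round(st["width"],4),"F",st["contact_force"].round(1),"q6",st["joint_pos"][5].round(2))
print("shift",Rt.inv().apply(np.array([float(a) for a in sys.argv[1:4]])-p).round(4),"turn",(Rt.inv()*D).as_rotvec().round(4))
E
python3 go.py .48 .146 .23
```

```text
t 0.15 p [ 0.2656 -0.5375  0.2305] w 0.0852 F [ 0.2 -1.3  0.2] q6 -0.09
shift [ 0.495  -0.5179  0.0013] turn [-1.300e-03 -9.000e-04 -1.112e+00]
```

```bash
python3 -m creep '[[[0.02,-0.021,0],[0,0,-0.14],0],[[0.05,-0.052,0],[0,0,-0.28],0],[[0.085,-0.088,0],[0,0,-0.42],0],[[0.12,-0.124,0],[0,0,-0.56],0],[[0.155,-0.16,0],[0,0,-0.7],0],[[0.19,-0.196,0],[0,0,-0.84],0],[[0.225,-0.232,0],[0,0,-0.98],0],[[0.25,-0.26,0],[0,0,-1.11],0]]'; python3 go.py .48 .146 .23
```

```text
time_s: 0.95
position: [0.3748, -0.1912, 0.2307]
tool_rot: [-2.215, -2.225, -0.002]
contact_force: [0.2, -0.2, 0.1]
width: 0.0001
t 0.95 p [ 0.3748 -0.1912  0.2307] w 0.0001 F [ 0.2 -0.2  0.1] q6 -0.6
shift [0.3367 0.1067 0.0013] turn [-0.0002 -0.0018  0.0045]
```

```bash
python3 -m creep '[[[0.045,0.014,0],[0,0,0],0],[[0.09,0.028,0],[0,0,0],0],[[0.135,0.042,0],[0,0,0],0],[[0.18,0.056,0],[0,0,0],0],[[0.225,0.07,0],[0,0,0],0],[[0.27,0.085,0],[0,0,0],0],[[0.31,0.098,0],[0,0,0],0],[[0.337,0.107,0],[0,0,0],0]]'; python3 go.py .51 .146 .147;python3 - <<'E'
from h import *
from fit import f
hx,hz=f.x[0]-.062*np.cos(f.x[2]),.034
for th in np.arange(1.3,0,-.15):
    r=.108;print(round(th,2),(hx+r*np.cos(th)-.004*np.sin(th)).round(4),(hz+r*np.sin(th)+.004*np.cos(th)).round(4))
E
```

```text
time_s: 1.75
position: [0.4804, 0.1491, 0.231]
tool_rot: [-2.213, -2.227, -0.002]
contact_force: [-0.4, -0.8, -0.1]
width: -0.0001
t 1.75 p [0.4804 0.1491 0.231 ] w -0.0001 F [-0.4 -0.8 -0.1] q6 0.19
shift [-0.0035  0.0297  0.0839] turn [-0.0006 -0.0022  0.0064]
1.3 0.5616 0.1391
1.15 0.577 0.1342
1.0 0.5916 0.127
0.85 0.6049 0.1178
0.7 0.6166 0.1066
0.55 0.6266 0.0939
0.4 0.6345 0.0797
0.25 0.6402 0.0646
0.1 0.6436 0.0488
```

Run:
```python
from h import *
from bench import robot
for n in("wrist","top"):
    s=robot.snapshot(n);cv2.imwrite(f"pics/{n}1.png",s["color"][:,:,::-1]);pickle.dump(s,open(n+"1.pkl","wb"))
```

```text
(no output)
```

View pics/wrist1.png

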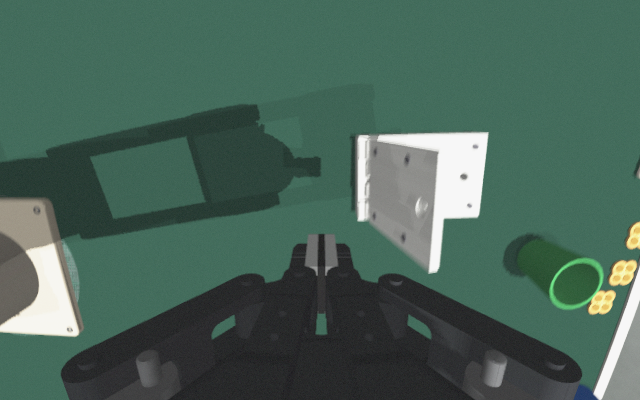

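The shut fingers at (322,245) are left of the upright lid at (400,195), and the way is clear. Next I go down behind the lid.

```bash
python3 -m creep '[[[-0.001,0.012,0.045],[0,-0.002,0.006],0],[[-0.003,0.025,0.088],[0,-0.002,0.006],0],[[-0.003,0.045,0.09],[0,-0.002,0.006],0],[[-0.003,0.06,0.09],[0,-0.002,0.006],0],[[-0.003,0.07,0.092],[0,-0.002,0.006],0]]'; python3 go.py .564 .146 .134
```

```text
time_s: 2.35
position: [0.5508, 0.1464, 0.1382]
tool_rot: [-2.219, -2.222, 0.002]
contact_force: [-1.3, 0.2, -0.1]
width: -0.0001
t 2.35 p [0.5508 0.1464 0.1382] w -0.0001 F [-1.3  0.2 -0.1] q6 0.17
shift [-0.0005  0.0132  0.0042] turn [-0.0018 -0.0002  0.0015]
```

```bash
python3 -m creep '[[[0,0.013,0.004],[0,0,0],0],[[0,0.027,0.011],[0,0,0],0],[[0,0.041,0.02],[0,0,0],0],[[0,0.053,0.031],[0,0,0],0],[[0,0.062,0.044],[0,0,0],0],[[0,0.07,0.058],[0,0,0],0],[[0,0.076,0.073],[0,0,0],0],[[0,0.079,0.085],[0,0,0],0]]'; python3 -m creep '[[[0,0.002,0.002],[0,0,0],0],[[0,0.002,0.004],[0,0,0],0]]'
python3 - <<'E'
from h import *
from bench import robot
print(robot.state()["position"])
s=robot.snapshot("wrist");cv2.imwrite("pics/w2.png",s["color"][:,:,::-1]);pickle.dump(s,open("w2.pkl","wb"))
E
```

```text
time_s: 3.15
position: [0.6299, 0.146, 0.0524]
tool_rot: [-2.219, -2.222, 0.002]
contact_force: [0.0, 0.4, 0.6]
width: -0.0004
time_s: 3.35
position: [0.6318, 0.1457, 0.0483]
tool_rot: [-2.219, -2.221, 0.003]
contact_force: [-0.8, 0.8, 0.0]
width: 0.0003
[0.63182769 0.14565922 0.04828842]
```

View pics/w2.png

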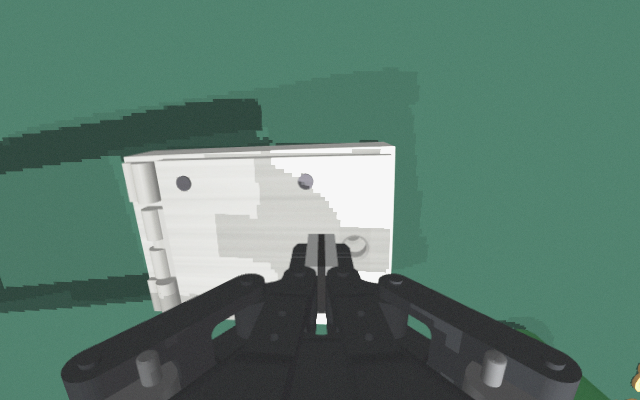

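The lid is almost down, with its hole at (356,244). I'll press a bit more until I feel the bed.

```bash
python3 -m creep '[[[0,0,0.002],[0,0,0],0],[[0,0,0.003],[0,0,0],0]]'; python3 -m creep '[[[0,0,0.002],[0,0,0],0],[[0,0,0.003],[0,0,0],0]]' ; python3 -m creep '[[[0,0,0.001],[0,0,0],0],[[0,0,0.002],[0,0,0],0]]'
```

```text
time_s: 3.6
position: [0.6322, 0.1459, 0.0461]
tool_rot: [-2.22, -2.222, 0.001]
contact_force: [-0.5, 0.4, 1.0]
width: -0.0001
time_s: 3.8
position: [0.6326, 0.1459, 0.0439]
tool_rot: [2.22, 2.223, 0.0]
contact_force: [-2.1, -0.7, 4.8]
width: -0.0
time_s: 4.0
position: [0.6327, 0.1459, 0.0423]
tool_rot: [2.22, 2.222, 0.001]
contact_force: [-2.1, -1.6, 5.8]
width: -0.0001
```

```bash
python3 -m creep '[[[0,0,0.001],[0,0,0],0],[[0,0,0.001],[0,0,0],0],[[0,0,0.001],[0,0,0],0]]';  python3 -m creep '[[[0,0,-0.03],[0,0,0],0],[[-0.02,0,-0.06],[0,0,0],0.04],[[-0.045,0.01,-0.08],[0,0,0],0.08],[[-0.065,0.02,-0.08],[0,0,0],0.08],[[-0.065,0.02,-0.08],[0,0,0],0.08],[[-0.065,0.02,-0.08],[0,0,0],0.08]]'
python3 - <<'E'
from h import *
from bench import robot
for n in("wrist","top","scene"):
    s=robot.snapshot(n);cv2.imwrite(f"pics/{n}3.png",s["color"][:,:,::-1]);pickle.dump(s,open(n+"3.pkl","wb"))
    print(proj(s,[.6505,.1478,.046]))
E
```

```text
time_s: 4.3
position: [0.6328, 0.1459, 0.0414]
tool_rot: [2.22, 2.222, 0.001]
contact_force: [-1.3, -1.1, 4.4]
width: 0.0003
time_s: 4.9
position: [0.6524, 0.0808, 0.1204]
tool_rot: [-2.221, -2.221, -0.0]
contact_force: [-0.8, -0.1, -0.0]
width: 0.0725
[[316.86948372 117.33955447]]
[[255.03436788 206.94205586]]
[[385.49339799 207.54657624]]
```

View pics/wrist3.png

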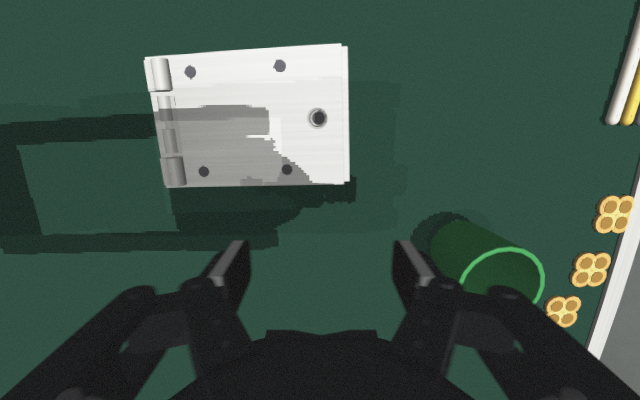

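View pics/scene3.png

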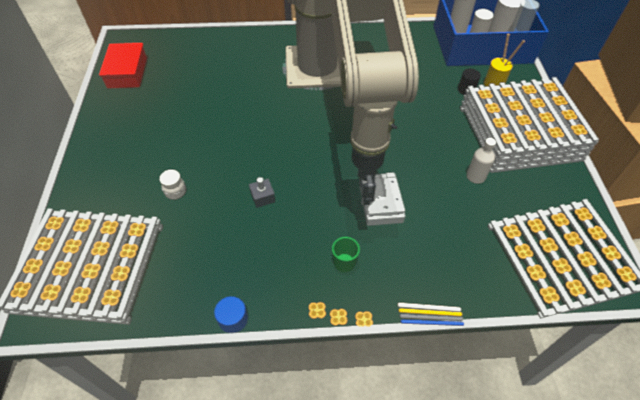

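The lid is shut to ajar, with its hole at (318,118) against a prediction of (316.9,117.3). I'll zoom in to refine that.

Run:
```python
from h import *
s=pickle.load(open("wrist3.pkl","rb"))
crop(s,290,90,350,150,10,"c3.png")
```

```text
(no output)
```

View pics/c3.png

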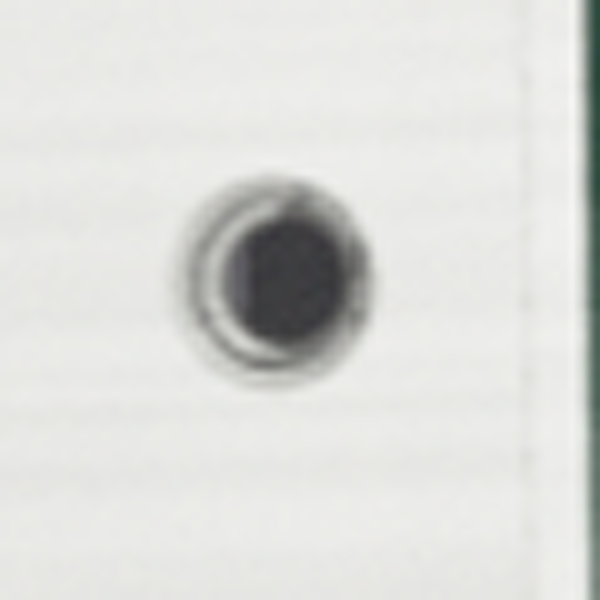

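```bash
python3 - <<'E'
from h import *
s=pickle.load(open("wrist3.pkl","rb"))
print(back(s,[317.15,117.65],.046),back(s,[318.25,117.75],.030),s["origin"])
E
python3 go.py .5645 -.184 .12 90
```

```text
[[0.65069813 0.14758531 0.046     ]] [[0.65132561 0.14741805 0.03      ]] [0.65356438 0.1488238  0.26314846]
t 5.05 p [0.6519 0.0819 0.1202] w 0.0799 F [-1.   0.5  0.8] q6 0.04
shift [-2.657e-01 -8.790e-02  2.000e-04] turn [-0.0011 -0.0004  0.0019]
```

```bash
python3 -m creep '[[[-0.045,-0.012,-0.02],[0,0,0],0.08],[[-0.09,-0.027,-0.03],[0,0,0],0.08],[[-0.135,-0.042,-0.03],[0,0,0],0.08],[[-0.18,-0.057,-0.03],[0,0,0],0.08],[[-0.225,-0.07,-0.03],[0,0,0],0.08],[[-0.27,-0.08,-0.03],[0,0,0],0.08],[[-0.31,-0.088,-0.03],[0,0,0],0.08],[[-0.333,-0.088,-0.03],[0,0,0],0.08]]'; python3 -m creep '[[[0,0,0],[0,0,0],0.08]]'
python3 - <<'E'
from h import *
from bench import robot
s=robot.snapshot("wrist");cv2.imwrite("pics/w4.png",s["color"][:,:,::-1]);pickle.dump(s,open("w4.pkl","wb"))
print(p:=proj(s,[[.5645,-.184,.081],[.5645,-.184,.04]])); u,v=p.mean(0).astype(int)
crop(s,u-40,v-40,u+40,v+40,8,"c4.png");print(u,v)
E
```

```text
time_s: 5.85
position: [0.5633, -0.2534, 0.1498]
tool_rot: [-2.22, -2.221, 0.002]
contact_force: [0.7, 0.7, -0.7]
width: 0.0803
time_s: 5.95
position: [0.5628, -0.2556, 0.1494]
tool_rot: [-2.222, -2.219, 0.003]
contact_force: [-0.0, 1.2, 0.4]
width: 0.0798
[[322.03138263 110.39170086]
 [321.97941324 111.23645721]]
322 110
```

View pics/c4.png

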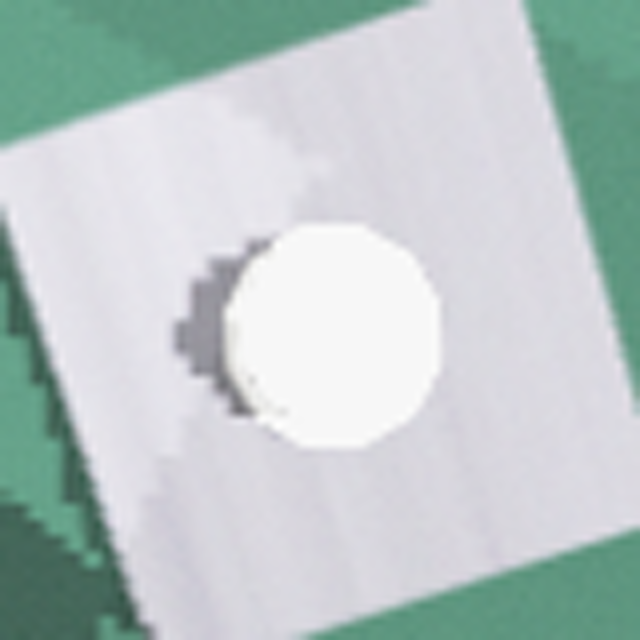

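The pin top is a circle centred at (323.1,111.4), about 1 px from the prediction.

```bash
python3 - <<'E'
from h import *
s=pickle.load(open("w4.pkl","rb"))
print(back(s,[323.1,111.4],.081))
E
python3 go.py .5648 -.1845 .05 90
```

```text
[[ 0.56523228 -0.18467229  0.081     ]]
t 6.0 p [ 0.5627 -0.2542  0.1491] w 0.08 F [-0.3  0.6 -0.2] q6 -0.51
shift [0.0696 0.0023 0.0992] turn [-0.0028 -0.0006 -0.001 ]
```

```bash
python3 -m creep '[[[0.04,0.0015,0],[-0.003,0,-0.001],0.08],[[0.0696,0.0023,0],[-0.003,0,-0.001],0.08],[[0.0696,0.0023,0.03],[-0.003,0,-0.001],0.08],[[0.0696,0.0023,0.065],[-0.003,0,-0.001],0.08],[[0.0696,0.0023,0.09],[-0.003,0,-0.001],0.06],[[0.0696,0.0023,0.098],[-0.003,0,-0.001],0.05],[[0.0696,0.0023,0.098],[-0.003,0,-0.001],0.04]]'; python3 go.py .565 -.1845 .051 90
```

```text
time_s: 6.7
position: [0.5638, -0.1827, 0.0497]
tool_rot: [-2.217, -2.221, 0.001]
contact_force: [0.5, -0.5, 0.9]
width: 0.0404
t 6.7 p [ 0.5638 -0.1827  0.0497] w 0.0404 F [ 0.5 -0.5  0.9] q6 -0.4
shift [-0.0018  0.0012 -0.0013] turn [-0.0028 -0.0021  0.0015]
```

```bash
python3 -m creep '[[[-0.0018,0.0012,-0.0013],[-0.003,-0.002,0.0015],0.03],[[-0.0018,0.0012,-0.0013],[-0.003,-0.002,0.0015],0.02],[[-0.0018,0.0012,-0.0013],[-0.003,-0.002,0.0015],0.01],[[-0.0018,0.0012,-0.0013],[-0.003,-0.002,0.0015],0.005],[[-0.0018,0.0012,-0.0013],[-0.003,-0.002,0.0015],0.005],[[-0.0018,0.0012,-0.0013],[-0.003,-0.002,0.0015],0.005]]' 80; python3 go.py .565 -.1845 .16 90
```

```text
time_s: 7.3
position: [0.5665, -0.1849, 0.0533]
tool_rot: [2.219, 2.219, 0.003]
contact_force: [-0.2, 1.4, 6.5]
width: 0.0138
t 7.3 p [ 0.5665 -0.1849  0.0533] w 0.0138 F [-0.2  1.4  6.5] q6 -0.4
shift [ 0.0003 -0.0011 -0.1068] turn [ 0.0035  0.0008 -0.0002]
```

```bash
python3 -m creep '[[[0,0,-0.015],[0,0,0],0.005],[[0,0,-0.04],[0.003,0,0],0.005],[[0,0,-0.08],[0.003,0,0],0.005],[[0,0,-0.107],[0.003,0,0],0.005],[[0,0,-0.107],[0.003,0,0],0.005]]'
python3 - <<'E'
from h import *
from bench import robot
print(robot.state()["position"])
for n in("wrist","scene","top"):
    s=robot.snapshot(n);cv2.imwrite(f"pics/{n}5.png",s["color"][:,:,::-1]);pickle.dump(s,open(n+"5.pkl","wb"))
    print(n,proj(s,[.565,-.185,.15]))
E
```

```text
time_s: 7.8
position: [0.5695, -0.1864, 0.1678]
tool_rot: [2.214, 2.213, 0.006]
contact_force: [1.0, -0.1, 0.7]
width: 0.0134
[ 0.56948632 -0.18639373  0.16783157]
wrist [[311.35963934 234.09538569]]
scene [[256.76889411 163.00307926]]
top [[403.02753876 209.49988407]]
```

View pics/wrist5.png

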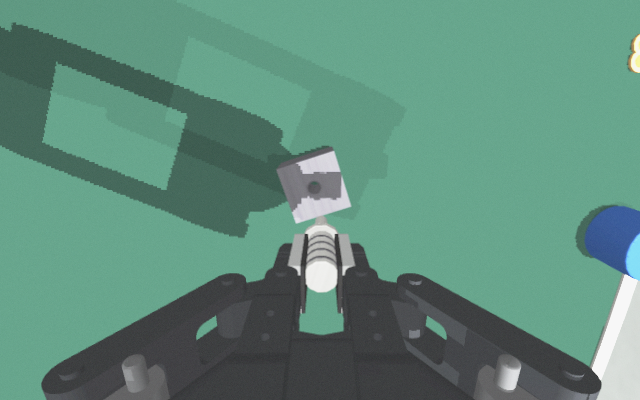

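View pics/scene5.png

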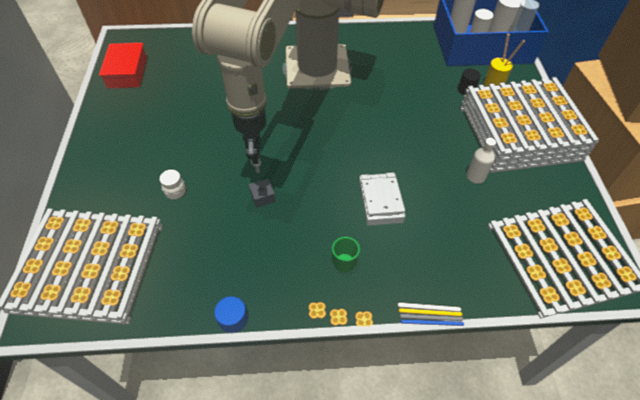

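Run:
```python
from h import *
s=pickle.load(open("wrist5.pkl","rb"))
crop(s,282,205,362,305,6,"c5.png")
s=pickle.load(open("scene5.pkl","rb"));crop(s,230,130,290,210,7,"c6.png")
```

```text
(no output)
```

View pics/c5.png

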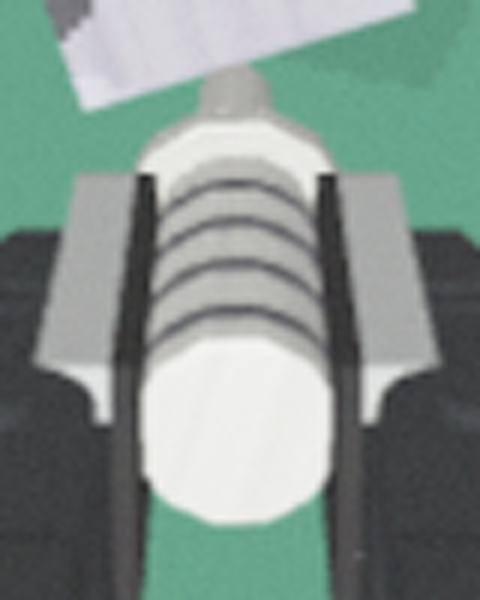

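View pics/c6.png

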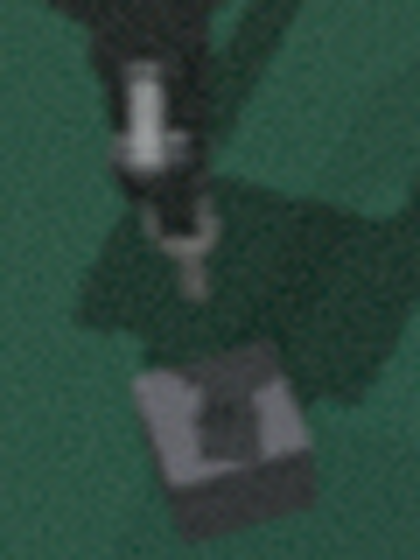

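```bash
cat > pinfit.py <<'E'
from h import *
from scipy.optimize import least_squares
def pin(s,pos,rot,meas):
    Rt=R.from_rotvec(rot)
    def pts(p):
        dx,dy,d,ty,tx=p  # foot at (dx,dy,d) in tool, pin axis up = -tool z tilted by ty about tool y, tx about tool x
        Q=R.from_euler('yx',[ty,tx])
        loc=np.array([[0,0,-.075],[.004,0,0],[.011,0,-.034],[0,.011,-.039],[0,-.011,-.039],[0,.008,-.075],[0,-.008,-.075],[0,.004,0],[0,-.004,0]])
        w=Rt.apply(Q.apply(loc)+[dx,dy,d])+pos
        return proj(s,w)
    top,foot,coll,cr,cl,tl,tr,fl,fr=range(9)
    def res(p):
        q=pts(p); r=[q[0]-meas['top'],[q[1][1]-meas['foot_v'],q[1][0]-meas['foot_u']],[q[2][1]-meas['coll_v'],0],[p[4]/.05,0]]
        return np.ravel(r)
    return least_squares(res,[0,0,.047,0,0]),pts
E
python3 - <<'E'
from pinfit import *
s=pickle.load(open("wrist5.pkl","rb"))
g=lambda u,v:((u+.5)/6-.5+282,(v+.5)/6-.5+205)
m=dict(top=g(237,431),foot_v=g(0,64)[1],foot_u=g(236,0)[0],coll_v=g(0,117)[1])
f,pts=pin(s,np.array([.56949,-.18639,.16783]),[2.214,2.213,.006],m)
print(f.x,f.fun.round(2));print((pts(f.x)-[282,205])*6)
E
python3 go.py .565 -.1845 .16 90
```

```text
[-0.00600276  0.00086284  0.06187102  0.0290042   0.00149385] [-0.    0.   -0.    0.01 -0.    0.    0.03  0.  ]
[[234.4763959  428.50006524]
 [233.53492648  61.49995085]
 [233.70961834 114.4999604 ]
 [342.50179654 233.70243989]
 [125.42954706 234.18119361]
 [331.86084387 428.21191805]
 [137.08703268 428.65103904]
 [266.32686754  92.1041299 ]
 [200.87021423  92.24618983]]
t 7.95 p [ 0.566  -0.1849  0.1606] w 0.0135 F [ 0.5  0.2 -0.4] q6 -0.4
shift [ 0.0004 -0.001   0.0006] turn [ 0.0009  0.001  -0.0003]
```

The arm was still settling in that frame, so I'll take it again while it is static.

Run:
```python
from pinfit import *
from bench import robot
st=robot.state()
s=robot.snapshot("wrist");pickle.dump((s,st),open("w6.pkl","wb"))
Rt=R.from_rotvec(st["tool_rot"]);print(st["position"],"cam in tool",Rt.inv().apply(s["origin"]-st["position"]))
st=robot.state();print(st["position"])
crop(s,282,205,362,305,6,"c7.png")
s=robot.snapshot("scene");crop(s,230,130,290,210,7,"c8.png");pickle.dump(s,open("s6.pkl","wb"))
s=robot.snapshot("top");crop(s,370,170,430,230,7,"c9.png");pickle.dump(s,open("t6.pkl","wb"))
print([proj(pickle.load(open(n,"rb")),[[.566,-.185,.1137],[.566,-.185,.1477],[.566,-.185,.1887]]) for n in("s6.pkl","t6.pkl")])
```

```text
[ 0.56604536 -0.18491127  0.1605927 ] cam in tool [ 0.06813099  0.0010857  -0.14267018]
[ 0.56545621 -0.18465212  0.15948167]
[array([[258.2402042 , 172.28352018],
       [256.85668927, 163.88309121],
       [255.10167795, 153.2273484 ]]), array([[399.98153221, 212.41808975],
       [402.73822193, 209.28009086],
       [406.34051424, 205.17659656]])]
```

View pics/c7.png

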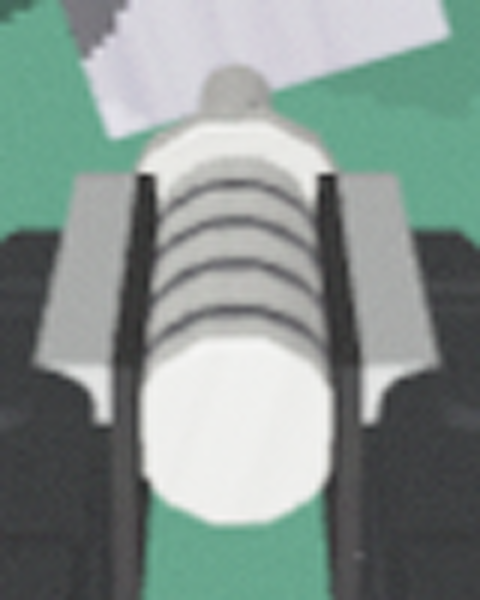

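View pics/c8.png

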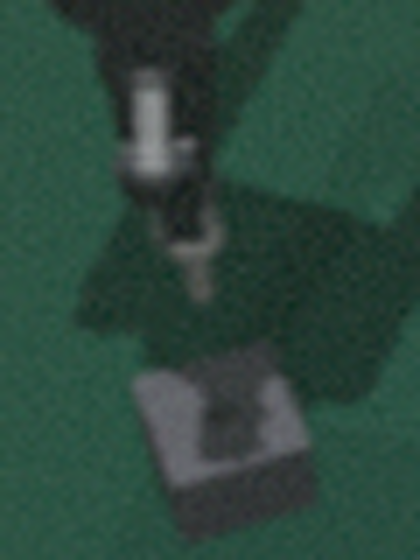

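Run:
```python
from pinfit import *
s,st=pickle.load(open("w6.pkl","rb"))
g=lambda u,v:((u+.5)/6-.5+282,(v+.5)/6-.5+205)
m=dict(top=g(237,431),foot_v=g(0,64)[1],foot_u=g(236,0)[0],coll_v=g(0,117)[1])
f,pts=pin(s,st["position"],st["tool_rot"],m)
print(f.x,f.fun.round(2));print(((pts(f.x)-[282,205])*6).round())
# foot/top world for upright tool
from scipy.spatial.transform import Rotation as R
Q=R.from_euler('yx',f.x[3:]);print("top in tool",f.x[:3]+Q.apply([0,0,-.075]))
```

```text
[-0.00599686  0.00086042  0.06187115  0.02889394  0.00126947] [-0.    0.   -0.    0.   -0.    0.    0.03  0.  ]
[[234. 429.]
 [234.  61.]
 [234. 114.]
 [343. 234.]
 [125. 234.]
 [332. 428.]
 [137. 429.]
 [266.  92.]
 [201.  92.]]
top in tool [-0.0081636   0.00095559 -0.01309748]
```

View pics/c9.png

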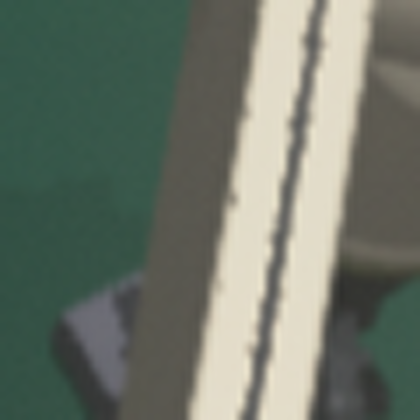

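Run:
```python
from pinfit import *
s,st=pickle.load(open("w6.pkl","rb"))
g=lambda u,v:((u+.5)/6-.5+282,(v+.5)/6-.5+205)
m=dict(top=g(237,431),foot_v=g(0,64)[1],foot_u=g(236,0)[0],coll_v=g(0,117)[1])
f,pts=pin(s,st["position"],st["tool_rot"],m)
for d in(.045,.0473,.05,.053):
    def r(p):
        q=pts([p[0],p[1],d,p[2],p[3]]);return np.ravel([q[0]-m['top'],q[1]-[m['foot_u'],m['foot_v']],[0,q[2][1]-m['coll_v']],[p[3]/.05,0]])
    k=least_squares(r,[0,0,0,0]);print(d,k.x.round(4),k.fun.round(2))
    print(((pts([0,0,d,0,0])-[282,205])*6).round()[:3])
    print(st["position"]+R.from_rotvec(st["tool_rot"]).apply([k.x[0],k.x[1],d]),"foot")
```

```text
0.045 [-0.001   0.0009 -0.0327  0.0013] [-0.    0.67  0.    1.02  0.   -1.66  0.03  0.  ]
[[221. 451.]
 [226.  59.]
 [224. 107.]]
[ 0.566962   -0.18597293  0.11559457] foot
0.0473 [-0.0017  0.0009 -0.0244  0.0013] [-0.    0.58  0.    0.86  0.   -1.42  0.03  0.  ]
[[221. 434.]
 [226.  53.]
 [224.  98.]]
[ 0.56696156 -0.18665169  0.11329527] foot
0.05 [-0.0025  0.0009 -0.0145  0.0013] [-0.    0.47  0.    0.69  0.   -1.14  0.03  0.  ]
[[221. 415.]
 [226.  45.]
 [224.  88.]]
[ 0.56696103 -0.18744969  0.1105961 ] foot
0.053 [-0.0034  0.0009 -0.0036  0.0013] [-0.    0.35  0.    0.5   0.   -0.84  0.03  0.  ]
[[222. 394.]
 [226.  37.]
 [224.  78.]]
[ 0.56696045 -0.18833782  0.10759702] foot
```

```bash
python3 go.py .650 .148 .16 90; python3 -m creep '[[[0.03,0.007,0],[0,0,0],0.005],[[0.07,0.017,0],[0,0,0],0.005],[[0.115,0.029,0],[0,0,0],0.005],[[0.16,0.04,0],[0,0,0],0.005],[[0.205,0.052,0],[0,0,0],0.005],[[0.25,0.064,0],[0,0,0],0.005],[[0.29,0.075,0],[0,0,0],0.005],[[0.32,0.082,0],[0,0,0],0.005]]';  python3 -m creep '[[[0,0,0],[0,0,0],0.005],[[0,0,0],[0,0,0],0.005]]'; python3 go.py .650 .148 .115 90
```

```text
t 8.1 p [ 0.5651 -0.1845  0.1587] w 0.0137 F [ 0.   0.6 -0.9] q6 -0.4
shift [ 0.3325  0.0848 -0.0014] turn [-0.002  -0.0002 -0.0003]
time_s: 8.9
position: [0.6467, 0.1383, 0.157]
tool_rot: [-2.218, -2.22, 0.004]
contact_force: [-0.4, -0.9, -0.5]
width: 0.0138
time_s: 9.1
position: [0.6457, 0.139, 0.1552]
tool_rot: [-2.214, -2.221, 0.008]
contact_force: [0.2, -0.0, -0.0]
width: 0.0135
t 9.1 p [0.6457 0.139  0.1552] w 0.0135 F [ 0.2 -0.  -0. ] q6 0.13
shift [0.009  0.0046 0.0401] turn [-0.0072  0.0003  0.0031]
```

```bash
python3 -m creep '[[[0.004,0.002,0.01],[-0.003,0,0.001],0.005],[[0.009,0.0046,0.025],[-0.007,0,0.003],0.005],[[0.009,0.0046,0.035],[-0.007,0,0.003],0.005],[[0.009,0.0046,0.04],[-0.007,0,0.003],0.005],[[0.009,0.0046,0.04],[-0.007,0,0.003],0.005],[[0.009,0.0046,0.04],[-0.007,0,0.003],0.005]]';  python3 - <<'E'
from h import *
from bench import robot
st=robot.state();print(st["position"],st["tool_rot"])
s=robot.snapshot("wrist");pickle.dump((s,st),open("w7.pkl","wb"));crop(s,260,160,380,280,5,"c10.png")
print(robot.state()["position"])
s=robot.snapshot("scene");crop(s,350,150,430,230,7,"c11.png");pickle.dump(s,open("s7.pkl","wb"))
E
```

```text
time_s: 9.7
position: [0.6501, 0.1477, 0.1153]
tool_rot: [2.222, 2.221, -0.0]
contact_force: [-0.5, 0.2, -0.7]
width: 0.0138
[0.65006872 0.14768457 0.11526599] [ 2.22161705e+00  2.22106793e+00 -3.93524610e-04]
[0.65038602 0.14779802 0.11575896]
```

View pics/c10.png

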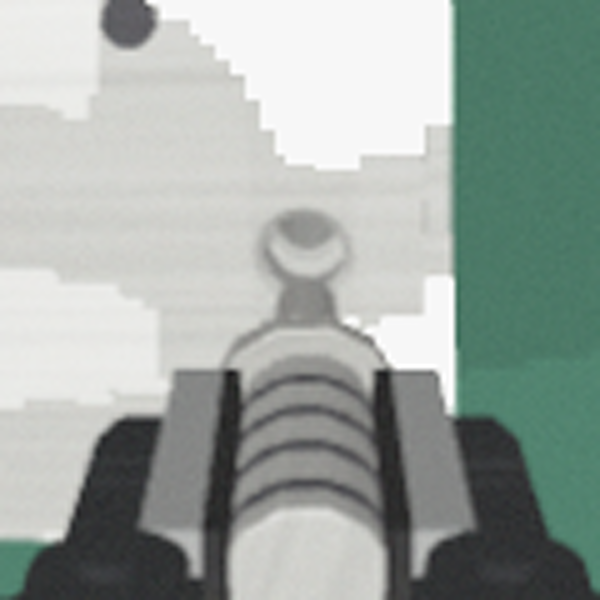

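View pics/c11.png

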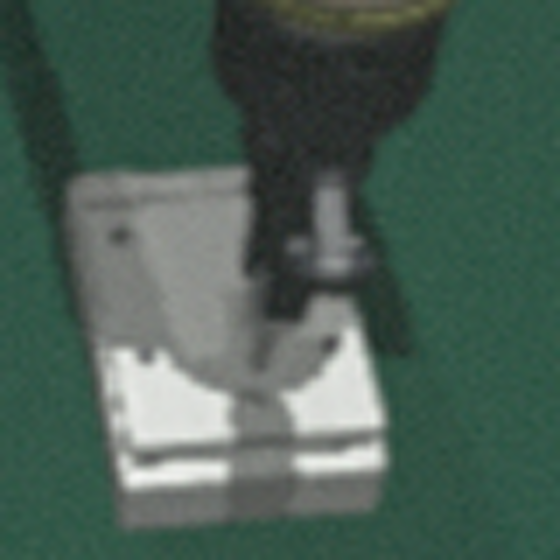

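Run:
```python
from h import *
s,st=pickle.load(open("w7.pkl","rb"))
g=lambda u,v:((u+.5)/5-.5+260,(v+.5)/5-.5+160)
print("hole",back(s,g(304,245),.046),"lidtop edges",back(s,[g(258,245),g(350,245),g(304,207),g(304,283)],.046).round(4))
for z in(.066,.068,.070): print("foot far edge -4mm in y",z,back(s,g(307,279),z)-[0,.004,0])
print("collar far edge",back(s,g(305,324),.102)-[0,.011,0])
print("top", back(s,g(308,590),.143))
```

```text
hole [[0.65052917 0.1483475  0.046     ]] lidtop edges [[0.6436 0.1484 0.046 ]
 [0.6574 0.1483 0.046 ]
 [0.6505 0.1543 0.046 ]
 [0.6505 0.1423 0.046 ]]
foot far edge -4mm in y 0.066 [[0.65098826 0.14583286 0.066     ]]
foot far edge -4mm in y 0.068 [[0.65099032 0.14652079 0.068     ]]
foot far edge -4mm in y 0.07 [[0.65099238 0.14720871 0.07      ]]
collar far edge [[0.65078887 0.14588153 0.102     ]]
top [[0.65109054 0.14755418 0.143     ]]
```

```bash
python3 go.py .650 .1485 .101 90; python3 -m creep '[[[0.0005,0,0.005],[0,0,0],0.005],[[0.001,0,0.01],[0,0,0],0.005],[[0.001,0,0.014],[0,0,0],0.005],[[0.001,0,0.014],[0,0,0],0.005],[[0.001,0,0.014],[0,0,0],0.005]]';  python3 - <<'E'
from h import *
from bench import robot
st=robot.state();print(st["position"],st["tool_rot"])
s=robot.snapshot("wrist");pickle.dump((s,st),open("w8.pkl","wb"));crop(s,280,180,360,280,6,"c12.png")
print(robot.state()["position"])
E
```

```text
t 9.8 p [0.6505 0.1479 0.116 ] w 0.0135 F [ 0.5 -0.6  0.3] q6 0.15
shift [ 0.0006 -0.0005  0.015 ] turn [ 0.0012  0.0001 -0.0001]
time_s: 10.3
position: [0.6503, 0.1489, 0.1016]
tool_rot: [2.221, 2.221, 0.0]
contact_force: [0.6, -0.2, 0.0]
width: 0.0136
[0.65028443 0.14890275 0.10161976] [2.22107826e+00 2.22112493e+00 3.29088479e-04]
[0.65048243 0.14889835 0.10194161]
```

View pics/c12.png

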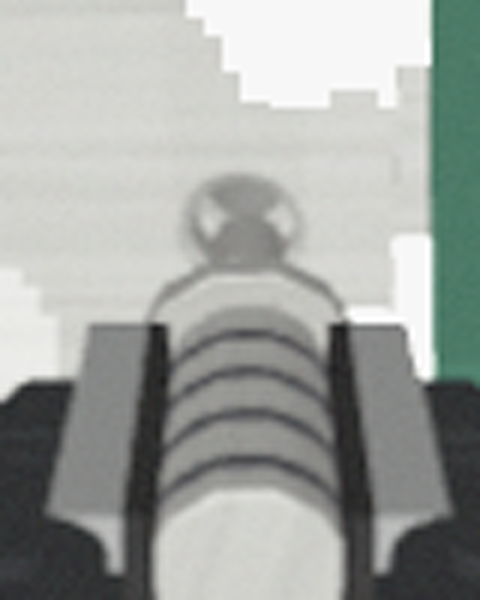

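Run:
```python
from h import *
s,st=pickle.load(open("w8.pkl","rb"))
g=lambda u,v:((u+.5)/6-.5+280,(v+.5)/6-.5+180)
print("edges",back(s,[g(185,223),g(302,223),g(243,172),g(243,275)],.046).round(4))
for z in(.0525,.0545,.0565): print("foot",z,back(s,g(247,213),z)-[0,.004,0])
```

```text
edges [[0.6438 0.1479 0.046 ]
 [0.6576 0.1478 0.046 ]
 [0.6506 0.1542 0.046 ]
 [0.6506 0.1413 0.046 ]]
foot 0.0525 [[0.65108783 0.14731573 0.0525    ]]
foot 0.0545 [[0.65109022 0.14800102 0.0545    ]]
foot 0.0565 [[0.65109262 0.14868631 0.0565    ]]
```

Foot and hole now agree within about 0.5 mm: the hole is at crop (243,223) and the foot at (247,213). I'll go down through the lid.

```bash
python3 -m creep '[[[0,0,0.004],[0,0,0],0.005],[[0,0,0.008],[0,0,0],0.005],[[0,0,0.012],[0,0,0],0.005],[[0,0,0.016],[0,0,0],0.005],[[0,0,0.018],[0,0,0],0.005]]'; python3 go.py .6503 .1489 .0755
```

```text
time_s: 10.85
position: [0.6501, 0.1488, 0.0831]
tool_rot: [2.221, 2.221, -0.0]
contact_force: [0.5, 0.8, -0.5]
width: 0.0136
t 10.85 p [0.6501 0.1488 0.0831] w 0.0136 F [ 0.5  0.8 -0.5] q6 0.15
shift [0.0001 0.0002 0.0076] turn [ 0.      0.0003 -0.0001]
```

```bash
python3 -m creep '[[[0,0,0.003],[0,0,0],0.005],[[0,0,0.005],[0,0,0],0.005],[[0,0,0.007],[0,0,0],0.005]]'; python3 -m creep '[[[0,0,0.002],[0,0,0],0.005],[[0,0,0.004],[0,0,0],0.005]]'; python3 go.py .6503 .1489 .0755
```

```text
time_s: 11.15
position: [0.6501, 0.1488, 0.0759]
tool_rot: [2.221, 2.221, -0.0]
contact_force: [0.5, -0.2, -0.6]
width: 0.0134
time_s: 11.35
position: [0.6503, 0.1486, 0.072]
tool_rot: [2.221, 2.221, -0.0]
contact_force: [-0.5, -1.9, 0.4]
width: 0.0134
t 11.35 p [0.6503 0.1486 0.072 ] w 0.0134 F [-0.5 -1.9  0.4] q6 0.15
shift [ 0.0003 -0.     -0.0035] turn [ 0.0004  0.0006 -0.0001]
```

```bash
python3 -m creep '[[[-0.0004,0,0.003],[0,0,0],0.005],[[-0.0006,0,0.006],[0,0,0],0.005],[[-0.0006,0,0.009],[0,0,0],0.005],[[-0.0006,0,0.0105],[0,0,0],0.005]]'; python3 go.py .6503 .1489 .0755
```

```text
time_s: 11.75
position: [0.6501, 0.148, 0.0609]
tool_rot: [2.221, 2.221, -0.001]
contact_force: [-0.1, 1.2, 1.4]
width: 0.0138
t 11.75 p [0.6501 0.148  0.0609] w 0.0138 F [-0.1  1.2  1.4] q6 0.15
shift [ 0.0009  0.0002 -0.0146] turn [-0.0001  0.0006 -0.0001]
```

```bash
python3 -m creep '[[[0.0003,0,0.002],[0,0,0],0],[[0.0003,0,0.004],[0,0,0],0],[[0.0003,0,0.006],[0,0,0],0]]' 110; python3 -m creep '[[[0,0,0.001],[0,0,0],0],[[0,0,0.002],[0,0,0],0]]';python3 -m creep '[[[0,0,0.001],[0,0,0],0],[[0,0,0.002],[0,0,0],0]]'
```

```text
time_s: 12.05
position: [0.6506, 0.1482, 0.0554]
tool_rot: [2.221, 2.22, 0.0]
contact_force: [-0.9, -3.3, 3.6]
width: 0.013
time_s: 12.25
position: [0.6507, 0.1482, 0.0537]
tool_rot: [2.221, 2.22, 0.001]
contact_force: [-1.0, -1.1, 3.8]
width: 0.0129
time_s: 12.45
position: [0.6508, 0.1482, 0.0519]
tool_rot: [2.221, 2.22, 0.001]
contact_force: [-1.2, -2.5, 6.5]
width: 0.0129
```

```bash
python3 -m creep '[[[0,0,0.001],[0,0,0],0],[[0,0,0.0015],[0,0,0],0]]';python3 -m creep '[[[0,0,0.001],[0,0,0],0],[[0,0,0.0015],[0,0,0],0]]'
```

```text
time_s: 12.65
position: [0.6509, 0.1482, 0.0513]
tool_rot: [2.22, 2.22, 0.001]
contact_force: [-6.2, -2.3, 13.0]
width: 0.0129
time_s: 12.85
position: [0.6509, 0.1482, 0.0512]
tool_rot: [2.22, 2.22, 0.001]
contact_force: [-9.0, -3.2, 16.2]
width: 0.0131
```

```bash
python3 -m creep '[[[-0.0003,-0.0005,0.0015],[0,0,0],0],[[-0.0003,-0.0008,0.0018],[0,0,0],0]]'; python3 -m creep '[[[-0.0002,-0.0004,0.0018],[0,0,0],0],[[-0.0002,-0.0004,0.0018],[0,0,0],0]]'
python3 - <<'E'
from h import *
from bench import robot
st=robot.state();print(st["position"],st["contact_force"])
for n in("wrist","scene"):
    s=robot.snapshot(n);pickle.dump((s,st),open(n+"9.pkl","wb"))
    if n=="wrist":crop(s,250,150,390,280,5,"c13.png")
    else: crop(s,345,150,425,230,7,"c14.png")
st=robot.state();print(st["position"],st["contact_force"])
E
```

```text
time_s: 13.05
position: [0.6509, 0.1482, 0.0512]
tool_rot: [2.219, 2.22, 0.003]
contact_force: [-4.4, -1.2, 14.1]
width: 0.0132
time_s: 13.25
position: [0.6509, 0.1482, 0.0512]
tool_rot: [2.219, 2.22, 0.004]
contact_force: [-6.7, -2.0, 14.4]
width: 0.0129
[0.65087038 0.14816083 0.05123608] [-6.65435482 -1.95040581 14.36676664]
[0.65085712 0.14819433 0.05122343] [-6.00716977 -2.60143384 14.84267962]
```

View pics/c13.png

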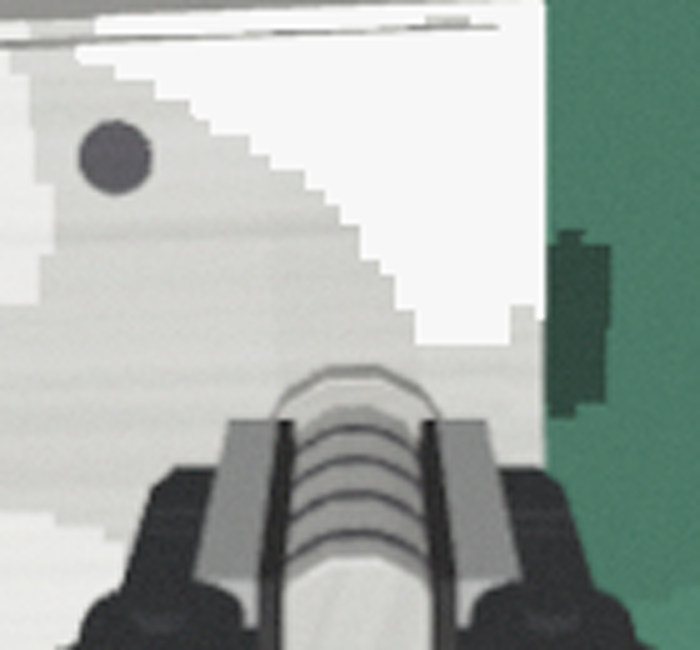

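View pics/c14.png

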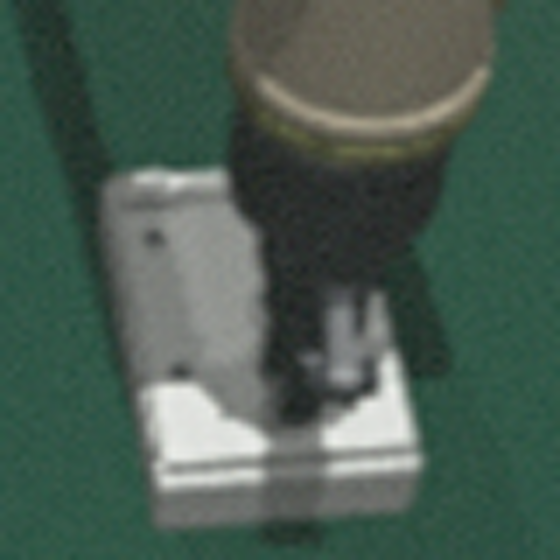

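```bash
python3 -m creep '[[[-0.0001,-0.0004,0.002],[0,0,0],0],[[-0.0001,-0.0006,0.0028],[0,0,0],0],[[-0.0001,-0.0006,0.0028],[0,0,0],0]]'
python3 - <<'E'
from h import *
from fit import f
for fn in("s7.pkl","scene9.pkl"):
    s=pickle.load(open(fn,"rb")); s=s[0] if isinstance(s,tuple) else s
    o=(350,150) if fn=="s7.pkl" else (345,150)
    col=s["color"].astype(float).mean(2)
    print(fn)
    for th in(0,.02,.07):
        J,L=jigT(*f.x[:3],th)
        p=proj(s,ap(L,[[.132,.035,.004],[.132,.035,-.004]]));print(th,p.round(2).tolist())
    b=proj(s,ap(J,[[.075,.035,.03],[.075,.035,0]]));print("base",b.round(2).tolist())
    u=int(round(b[0,0]));print(u,[(v,int(col[v,u])) for v in range(203,226)])
E
```

```text
time_s: 13.65
position: [0.6509, 0.1482, 0.0511]
tool_rot: [2.218, 2.219, 0.006]
contact_force: [-9.3, -2.8, 20.0]
width: 0.0131
s7.pkl
0 [[399.24, 213.84], [398.82, 215.52]]
0.02 [[399.37, 213.25], [398.96, 214.99]]
0.07 [[399.68, 211.7], [399.3, 213.57]]
base [[399.17, 217.07], [397.64, 223.19]]
399 [(203, 218), (204, 220), (205, 219), (206, 219), (207, 217), (208, 221), (209, 221), (210, 220), (211, 165), (212, 115), (213, 111), (214, 180), (215, 226), (216, 221), (217, 152), (218, 109), (219, 104), (220, 107), (221, 109), (222, 104), (223, 81), (224, 68), (225, 66)]
scene9.pkl
0 [[399.24, 213.84], [398.82, 215.52]]
0.02 [[399.37, 213.25], [398.96, 214.99]]
0.07 [[399.68, 211.7], [399.3, 213.57]]
base [[399.17, 217.07], [397.64, 223.19]]
399 [(203, 169), (204, 165), (205, 175), (206, 198), (207, 221), (208, 223), (209, 222), (210, 222), (211, 224), (212, 224), (213, 199), (214, 143), (215, 168), (216, 205), (217, 153), (218, 107), (219, 106), (220, 105), (221, 107), (222, 104), (223, 76), (224, 66), (225, 63)]
```

The lid's edge in the scene camera moved about 2.4 px, from row 211 to 213.6. Going from ajar to fully shut should be 2.1 px, so the lid is shut. The arm is at a hard stop at the expected home height with 20 N on it, so I'm handing in.

```bash
python3 -m creep '[[[-0.0001,-0.0003,0.0026],[0,0,0],0],[[-0.0001,-0.0003,0.0026],[0,0,0],0]]'
python3 - <<'E'
from bench import robot
s=robot.state();print(s["position"],s["contact_force"],s["width"]);print(robot.close_job());
E
```

```text
time_s: 13.85
position: [0.6509, 0.1482, 0.0511]
tool_rot: [2.218, 2.219, 0.007]
contact_force: [-11.1, -2.6, 20.8]
width: 0.013
[0.65094785 0.14822004 0.05109766] [-11.11450184  -2.63108061  20.78386011] 0.013029019528933107
the job is handed in; nothing more can be done
None
```

I swung the lid shut, took the pin from its stand and pushed it through the lid into the base. I handed the job in at about 13.9 s, still gripping the pin and pressing it down. The hand-in reports no verdict, so these are my own last checks.

**Checks that agreed:**
- **Pin depth:** the tool sits at z = 51.1 mm, against the 51.3 mm worked out for the pin fully home. It didn't move as I pressed harder.
- **Push and grip:** about 21 N on the tool while pressing. The grip was set to 110 N with the fingers stopped on the pin.
- **Lid:** its front edge in the scene picture moved about 2.4 px from ajar, and fully shut should be about 2.1 px. I put it within about 0.01 rad of shut.

**Checks that disagreed or were not made:**
- **Sideways load:** about 11 N towards -x remained at the end, so the pin leans on the hole wall. My small shifts did not remove it.
- **Pin in the grip:** the fingers read about 13 mm on the 16 mm grip. The wrist camera's free fit of the pin's pose disagreed with the height expected from the grasp by about 15 mm. I went by the grasp height, which the scene picture supported.
- **Medal and bystanders:** I could not see the medal under the lid, so I did not check its place. The bottle, cup and jar looked unmoved in the wide view taken while lifting the pin; I did not check them again.

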